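# Turn the hob up four clicks and start it

### The job

Using only a fingertip, push the orange lug of the hob's click-stop dial round clockwise (seen from above, to a higher setting) by exactly four clicks from wherever it stands now, then press the green start key beside it and let it come back up. Push gently, pinch and lift nothing, and leave the hob, the moka pot on it and everything round it where they are.

Things in the scene. Friction and masses are not known exactly. Their poses are not given: they have to be found in the camera images.
- hob: Portable induction hob, white with black glass top and grey control panel along its front, 360 x 300 x 56 mm (x, y, z), 2.8 kg, loose on four rubber feet on the worktop. Origin: centre of its underside; x points from the front panel to the back, y to its left, z up. Its flat top is 56 mm above the origin. The dial and the key stand on the front panel.
- dial_axis (a point): Point on the dial's vertical axis at the level of the dial's flat top: in the hob's frame at (-125, 0, +70) mm. The black dial is a 76 mm disc standing 14 mm above the panel, with ten white tick marks of growing length round it on the panel, one for each click stop (settings 0 to 9), 24 degrees apart.
- heat_dial (a joint): Dial angle in rad, growing clockwise as seen from above. Click stops at 0, 0.419, 0.838 ... 3.770 (settings 0 to 9, every 0.4189 rad = 24 degrees), end stops just outside the first and the last. It starts on one of the settings 0 to 3. A sprung detent holds it at each stop: about 0.1 N m (3 to 4 N at the lug) starts it, and once past halfway it snaps on to the next stop by itself and stays there.
- dial_lug: Orange upright round lug on the dial, 12 mm in diameter, 18 mm tall, 27 mm from the dial's axis; it turns with the dial. Origin: centre of its foot, on the dial's flat top, 70 mm above the worktop. In the hob's frame the lug stands at 108 degrees minus the dial angle, measured from the hob's +x towards its +y, so at setting 0 it is at the dial's left and it travels round the dial's back (moka pot) side as the setting rises.
- start_key (a joint): Travel of the green start key in m: 0 released, 0.006 fully down. A spring returns it: 2 N at rest, 8 N fully down. It counts as pressed beyond 0.003 (5 N).
- key_top (a point): Centre of the top of the round green start key, 28 mm in diameter, standing 8 mm above the panel (64 mm above the worktop), 98 mm to the right of the dial's axis (hob -y). Pressed straight down.
- moka_pot: Aluminium moka pot with black handle, about 98 x 155 x 174 mm, loose on the hob's cooking zone, its centre about 185 mm behind the dial's axis. Origin: centre of its underside. Bystander.
- teaspoon: Metal teaspoon, 130 x 26 x 11 mm, lying on the hob's front left corner about 0.11 m left of the dial's axis. Origin: centre of its underside. Bystander.
- salt_shaker: Salt shaker, 44 mm in diameter, 90 mm tall, left of the hob. Origin: centre of its underside. Bystander.
- honey_jar: Jar with a red lid, 58 x 62 x 86 mm, left of the hob. Origin: centre of its underside. Bystander.
- mug: Green and white mug, 78 x 116 x 101 mm, farther left. Origin: centre of its underside. Bystander.
- spice_jar: Spice jar with a red cap, 45 mm in diameter, 106 mm tall, right of the hob. Origin: centre of its underside. Bystander.

How it is judged (in metres and radians):
On the way, in this order (a step that is already met when the one before it is completed fails the run):
1. the dial rests four clicks clockwise of where it began, the start key still up (distance of dial_lug from where it was at the start of the episode between 0.0363 and 0.0432 m and velocity of joint heat_dial between -0.1 and 0.1 rad/s and value of joint start_key below 0.001 m), for 0.3 s.
2. the start key is pressed, the dial still at four clicks (distance of dial_lug from where it was at the start of the episode between 0.0363 and 0.0432 m and value of joint start_key above 0.003 m), for 0.05 s.
At the end, for the whole second after the job is handed in: The dial rests in the click stop exactly four above the one where it began (lug 36.3 to 43.2 mm from its starting point in a straight line: four clicks make 40.1, three 31.7, five 46.8), the start key has been pressed and is up again (under 1 mm), the hob is within 12 mm of its place and at rest (distance of dial_lug from where it was at the start of the episode between 0.0363 and 0.0432 m and velocity of joint heat_dial between -0.05 and 0.05 rad/s and value of joint start_key below 0.001 m and distance of hob from where it was at the start of the episode below 0.012 m and linear speed of hob below 0.01 m/s); the robot touches nothing.
It fails at once if the start key is pressed while the dial is not at four clicks (value of joint start_key above 0.003 m and not (distance of dial_lug from where it was at the start of the episode between 0.0363 and 0.0432 m)).
It fails at once if the lug is squeezed or pushed with more than 18 N (contact force between the fingers and dial_lug above 18 N).
It fails at once if the hob is pushed more than 12 mm away (distance of hob from where it was at the start of the episode above 0.012 m).
It fails at once if the hob is lifted or tipped (height (world z) of hob above 0.006 m or angle between hob's own z axis and vertical above 0.04 rad).
It fails at once if a bystander is lifted, knocked or shifted by more than 20 mm (distance of any of moka_pot, teaspoon, salt_shaker, honey_jar, mug, spice_jar from where it was at the start of the episode above 0.02 m).
It also fails if it takes over 64 s, if anything falls off the work surface, if the arm or the gripper's body presses on something with over 40 N, if the wrist force passes 120 N, or if a joint passes its speed limit or range.

### The arm

A 6-joint arm with a two-finger parallel gripper is mounted at the origin on a cart in front of the work surface, level with it; the furniture and walls round the work are solid. World frame = base frame: x ahead of the robot, y to its left, z up, the work surface at z = 0. Lengths are in mm, angles in rad, forces in N, time in s.
With the tool pointing down it reaches from about 350 to 875 mm from the base axis. Payload 4.2 kg.
Tool frame: the origin (TCP) lies at the centre of the arm's flange, where the gripper is bolted on; the fingertips stand r.tip_extent ahead of it and the grasp point (between the pads) lies 155 mm ahead of it (r.tip_extent is the distance from the TCP to the fingertips, in mm); z points along the fingers, y is the line along which they close (so a half turn about z gives the same grasp; the last joint's range is limited). The gripper opens to 85 mm and grips with 20 to 120 N. Pads are 22 mm wide; open, the fingers measure 114 mm over their backs; the gripper's body (76 mm by 85 mm) begins 54 mm behind the grasp point. The pads swing forward as they close: fully open they stand 13 mm farther back than shut.
Start: joints at [-0.887, 0.385, 0.008, 0, -1.194, -0.259], TCP at [257.599, -569.423, 404.712] pointing down, gripper open.
Joint ranges: [-3.14, 3.14], [-1.21, 2.06], [-1.07, 1.41], [-3.16, 2.05], [-2.99, -0.16], [-3.1, 3.1]. Speed limits (rad/s): [2.79, 2.79, 3.14, 3.14, 3.14, 3.14].

### API

Orientations are given as a unit quaternion [x, y, z, w].
In Python, from cell import r gives the robot as it stands.
- The arm moves only by the tool step_arm, never from a script. Its argument "deltas" is a list of rows, each a list of 7 numbers: the shift along the tool's x, y, z in m, then the turn, a rotation vector about the tool's x, y, z in degrees, then the opening in per cent of the stroke, from 0 (shut) to 100 (fully open). In form: [[dx, dy, dz, wx, wy, wz, gripper], ...]. A call has 1 to 10 rows; each row shifts and turns the commanded pose from where the row before left it, along the tool's axes as they then stand; what a row does not reach is not made up. A row lasts 1/10 s, in which the tool goes at most 50 mm and 8.59 degrees, less where a joint would pass 70% of its speed; a pose out of reach is approached as far as the arm can. A call is refused whole if a number of a shift passes 0.05 or a number of a turn 8.59, either way. A call with a gripper value outside its range is refused whole. The fingers move at their own pace and stop on an object; the grip force is fixed at half the most. Time passes only in rows, so rows that do not move let the fingers close. It gives the time, the measured TCP pose, the force, the opening and the grip force at its end, in the units of the state.
- r.read_state(): the state, without advancing time (a new reading comes with each control period).
- r.snapshot(name): name is "side" or "top"; returns the picture (400x640x3 uint8, red, green, blue); there is no depth.
- r.camera_info(name): a dict with "fx", "fy", "cx", "cy" (pixels), "k1" (the pictures are not rectified: a ray, as slopes to the right and down, at radius r is drawn at 1 + k1 r^2 times it, then the intrinsics apply), "view" (4x4, takes a point from world to camera coordinates). Camera axes: x right, y down, z forward; pixel columns grow to the right and rows downward; lengths in mm; the calibration is good to about 2 mm. A picture is of the moment at which its call begins. camera_info takes no time and is no camera call.
- r.close_job(): hands the job in; it is judged then, once.
The state is a dict: "t": time; "joint_pos": joint angles; "joint_vel": joint speeds; "joint_efforts": joint torques, N m; "tool_pos": TCP position; "eef_rot": TCP orientation; "wrist_force": force on the tool from outside, world axes, zero at the start; "ft_torque": the same for the moment, N m; "width": finger opening in mm; "grasp_force": force on a finger pad.
Only numpy, scipy, OpenCV 4.12 (cv2) and the standard library are available. Lean on these libraries where they do the work, as an engineer would, in place of code of your own. Each camera call takes 0.05 s, during which the arm holds its last target. There are 200 camera calls.

## Working session

There is one attempt and no reset: what is moved stays moved. The work goes in short steps, Python scripts to look and compute and a tool call to move; the robot and the scene stay as the last step left them, time stands still between calls to the robot, and variables do not carry over. Pictures are saved under pics/ and viewed, at most 10 in all, crops included, and the job is handed in when it is done.

Besides the shell and the picture viewer there is one more tool, called by a JSON object that holds its "op" and its "data", one argument or row to a line. step_arm: Moves the arm, as the interface text tells. Its arguments: {"type":"object","properties":{"deltas":{"type":"array","items":{"type":"array","items":{"type":"number"}}}},"required":["deltas"]}

```bash
mkdir -p pics; ls; python3 - <<'E'
from cell import r
import cv2
s=r.read_state();print(s['t'],s['tool_pos'],s['eef_rot'],s['width'],r.tip_extent,s['wrist_force'])
for n in("side","top"):
    c=r.camera_info(n);print(n,{k:(v if k!='view' else [[round(float(x),4) for x in q] for q in v]) for k,v in c.items()})
    cv2.imwrite(f"pics/{n}0.png",r.snapshot(n)[:,:,::-1])
E
```

```text
pics
0.0 [ 257.52726933 -569.23851114  403.61950569] [-2.10723251e-01  9.77545143e-01  1.06005656e-03 -2.83274065e-04] 85.26641431908911 173.4 [-0.68467545  0.15571233  0.35700707]
side {'fx': 486.6347079924566, 'fy': 486.6347079924566, 'cx': 323.9047549193799, 'cy': 200.5597431440262, 'k1': -0.025229607645870174, 'view': [[-0.9473, -0.3205, 0.0039, 667.6083], [-0.1906, 0.5535, -0.8107, 65.1259], [0.2577, -0.7687, -0.5854, 1466.1298], [0.0, 0.0, 0.0, 1.0]]}
top {'fx': 364.01476322296026, 'fy': 364.01476322296026, 'cx': 323.5694406839069, 'cy': 197.9572386452783, 'k1': -0.003909066538309756, 'view': [[0.0001, -0.9999, 0.0171, 230.2624], [-0.9958, -0.0017, -0.0919, 624.7887], [0.0919, -0.0171, -0.9956, 932.0793], [0.0, 0.0, 0.0, 1.0]]}
```

View pics/top0.png

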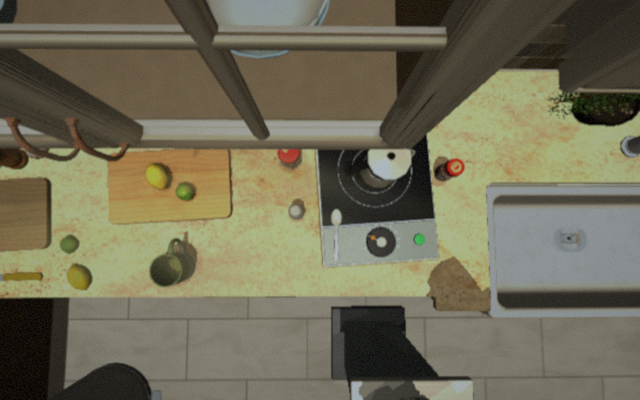

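View pics/side0.png

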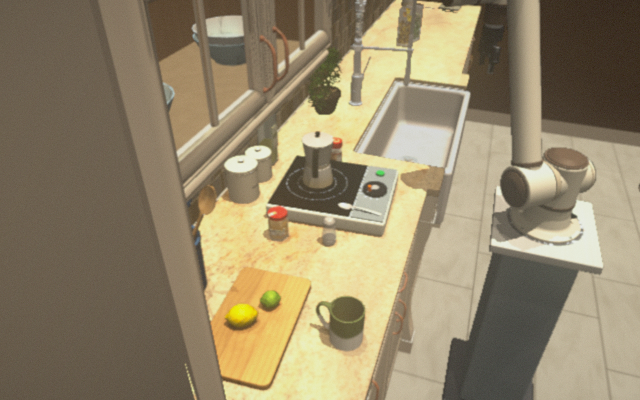

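The top view shows the dial near (381,242), the orange lug near (373,238) and the green key near (419,239). The side view shows the same, with the key at (381,173) and the dial at (374,188).

```bash
cat > h.py <<'E'
import numpy as np, cv2
from cell import r
def ray(n,uv):
    c=r.camera_info(n);V=np.array(c['view'])
    d=np.array([(uv[0]-c['cx'])/c['fx'],(uv[1]-c['cy'])/c['fy']]);p=d.copy()
    for _ in range(8): p=d/(1+c['k1']*(p@p))
    R=V[:3,:3];return -R.T@V[:3,3],R.T@np.array([p[0],p[1],1])
def at_z(n,uv,z):
    o,d=ray(n,uv);return o+d*(z-o[2])/d[2]
def proj(n,P):
    c=r.camera_info(n);V=np.array(c['view']);q=V[:3,:3]@np.array(P,float)+V[:3,3]
    s=q[:2]/q[2];s=s*(1+c['k1']*(s@s));return s*[c['fx'],c['fy']]+[c['cx'],c['cy']]
def blob(im,h0,h1,box,smin=120,vmin=60):
    u0,u1,v0,v1=box;h=cv2.cvtColor(im,cv2.COLOR_RGB2HSV)[v0:v1,u0:u1]
    m=cv2.inRange(h,(h0,smin,vmin),(h1,255,255));M=cv2.moments(m,True)
    return (M['m10']/M['m00']+u0,M['m01']/M['m00']+v0,M['m00']) if M['m00'] else None
E
python3 - <<'E'
from h import *
t=cv2.imread('pics/top0.png')[:,:,::-1];s=cv2.imread('pics/side0.png')[:,:,::-1]
kt=blob(t,45,85,(405,432,228,250));lt=blob(t,3,22,(364,400,226,258));
ks=blob(s,45,85,(370,392,165,182));ls=blob(s,3,22,(358,390,176,200))
print(kt,lt,ks,ls)
print('key',at_z('top',kt,64),at_z('side',ks,64));print('lug',at_z('top',lt,82),at_z('side',ls,80))
# dark dial blob in top
g=cv2.cvtColor(t,cv2.COLOR_RGB2GRAY)
a=cv2.resize(t[215:275,310:445],None,fx=5.8,fy=5.8,interpolation=cv2.INTER_CUBIC)
b=cv2.resize(s[155:225,330:400],None,fx=3.4,fy=3.4,interpolation=cv2.INTER_CUBIC)
o=np.zeros((a.shape[0]+b.shape[0],a.shape[1],3),np.uint8);o[:a.shape[0]]=a;o[a.shape[0]:,:b.shape[1]]=b
cv2.imwrite('pics/c0.png',o[:,:,::-1]);print(o.shape)
E
```

```text
(418.9753086419753, 238.7530864197531, 81.0) (372.0869565217391, 236.91304347826087, 23.0) (380.0, 172.5, 24.0) (368.8636363636364, 186.72727272727272, 22.0)
key [518.4114084   -8.78086184  64.        ] [517.18664262  -9.36526558  64.        ]
lug [523.31968855 112.21840754  82.        ] [525.8276401  104.84629972  80.        ]
(586, 783, 3)
```

View pics/c0.png

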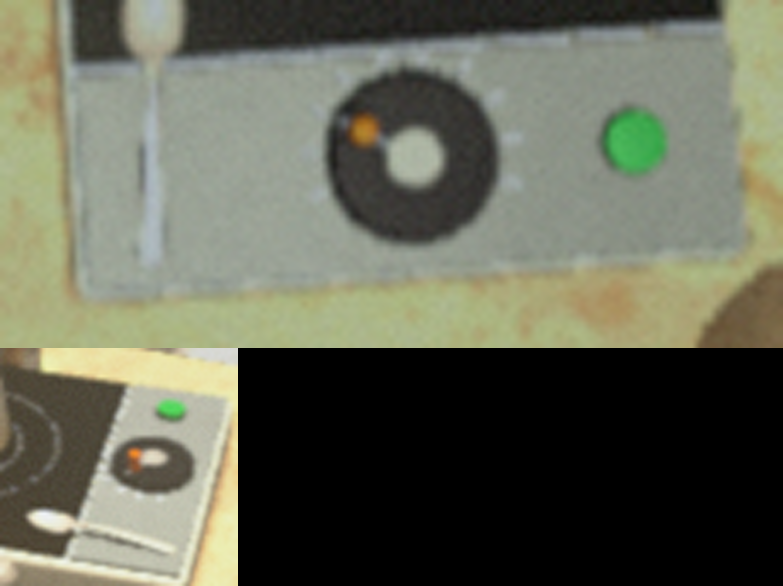

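The crop shows the dial disc centred at about (381.2,242.1), the lug at (372.9,237.4) and the key at (419.0,238.8). The hob is yawed about +4.6°.

```bash
python3 - <<'E'
from h import *
D=at_z('top',(381.2,242.0),70);K=at_z('top',(419.0,238.8),64);L=at_z('top',(372.6,237.3),86)
print(D,K,L,np.linalg.norm((D-K)[:2]))
yaw=np.arctan2((K-D)[0],-(K-D)[1]);print('yaw',np.degrees(yaw))
v=(L-D)[:2];a=np.degrees(np.arctan2(v[1],v[0])-yaw);print(np.linalg.norm(v),'lug ang',a,'setting',(108-a)/24)
s=(330+np.array([152,136,136])/3.4, 155+(np.array([464,464,456])-348)/3.4)
print('side disc',at_z('side',(s[0][0],s[1][0]),70),'lug top',at_z('side',(s[0][2],s[1][2]),86))
for n in('top','side'):
  for k in range(4):
    q=np.radians(108-24*k)+yaw
    print(n,k,proj(n,[D[0]+27*np.cos(q),D[1]+27*np.sin(q),84]))
print(np.linalg.norm(D[:2]))
E
```

```text
[510.51922035  87.7817165   70.        ] [518.29397485  -8.84054214  64.        ] [522.43424557 111.56861533  86.        ] 96.9345535520457
yaw 4.600419577239034
26.60421737379401 lug ang 58.7929684284392 setting 2.0502929821483664
side disc [508.88200564  97.13172239  70.        ] lug top [520.66886274 112.61595378  86.        ]
top 0 [372.12350314 246.42887246]
top 1 [371.23023436 241.89846559]
top 2 [372.23375416 237.42390301]
top 3 [374.95464742 233.77721441]
side 0 [376.59913739 188.58786638]
side 1 [372.85313964 188.277877  ]
side 2 [369.53553859 187.14851365]
side 3 [367.23359166 185.40849712]
518.0111042275852
```

```bash
python3 - <<'E'
from h import *
t=cv2.imread('pics/top0.png');s=cv2.imread('pics/side0.png')
a=cv2.resize(t[140:260,330:450],(400,400),interpolation=cv2.INTER_CUBIC)
b=cv2.resize(s[120:210,290:410],(400,300),interpolation=cv2.INTER_CUBIC)
b=cv2.copyMakeBorder(b,0,100,0,0,cv2.BORDER_CONSTANT)
o=np.hstack([a,b]).astype(float);o=255*(o/255)**.55
cv2.imwrite('pics/c1.png',o.astype(np.uint8))
E
```

```text
(no output)
```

View pics/c1.png

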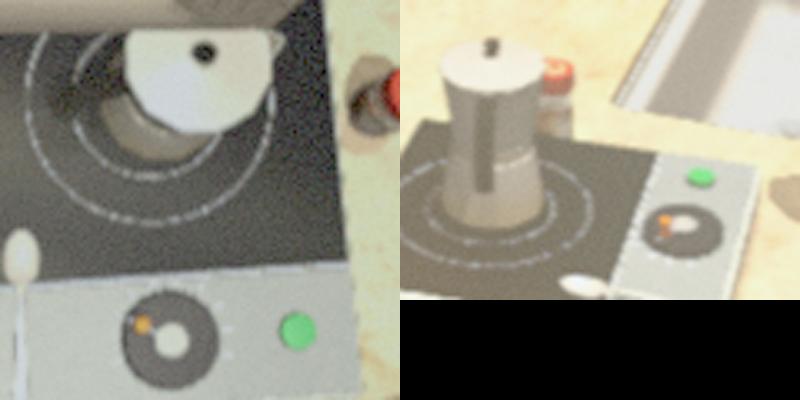

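{"op": "step_arm", "data": {
  "deltas": [
    [-0.0249,0.027,0,0,0,0,0],
    [-0.0249,0.027,0,0,0,0,0],
    [-0.0249,0.027,0,0,0,0,0],
    [-0.0249,0.027,0,0,0,0,0],
    [-0.0249,0.027,0,0,0,0,0],
    [-0.0249,0.027,0,0,0,0,0],
    [-0.0249,0.027,0,0,0,0,0],
    [-0.0249,0.027,0,0,0,0,0],
    [-0.0249,0.027,0,0,0,0,0],
    [-0.0249,0.027,0,0,0,0,0]
  ]
}}

```text
t: 1.1
tool_pos: [373.2, -219.3, 404.5]
eef_rot: [-0.211, 0.978, 0.0, -0.0]
wrist_force: [0.6, 0.1, 0.5]
width: 0.0
grasp_force: 0.0
```

{"op": "step_arm", "data": {
  "deltas": [
    [-0.0249,0.027,0,0,0,0,0],
    [-0.0249,0.027,0,0,0,0,0],
    [-0.0249,0.027,0,0,0,0,0],
    [-0.0249,0.027,0,0,0,0,0],
    [-0.0249,0.027,0,0,0,0,0],
    [-0.0249,0.027,0,0,0,0,0],
    [-0.0249,0.027,0,0,0,0,0],
    [-0.0249,0.027,0,0,0,0,0],
    [-0.0249,0.027,0,0,0,0,0],
    [-0.0249,0.027,0,0,0,0,0]
  ]
}}

```text
t: 2.1
tool_pos: [488.8, 129.3, 404.4]
eef_rot: [-0.211, 0.978, -0.0, -0.0]
wrist_force: [0.6, -0.0, -0.3]
width: 0.1
grasp_force: 0.0
```

{"op": "step_arm", "data": {
  "deltas": [
    [0,0,0.005,0,0,-8.14,0],
    [0,0,0.005,0,0,-8.14,0],
    [0,0,0.005,0,0,-8.14,0],
    [0,0,0.005,0,0,-8.14,0],
    [0,0,0.005,0,0,-8.14,0],
    [0,0,0.005,0,0,-8.14,0],
    [0,0,0.005,0,0,-8.14,0],
    [0,0,0.005,0,0,-8.14,0]
  ]
}}

```text
t: 2.9
tool_pos: [488.6, 127.8, 364.1]
eef_rot: [-0.706, 0.708, 0.0, -0.0]
wrist_force: [-0.4, -0.2, 0.1]
width: -0.0
grasp_force: 0.0
```

{"op": "step_arm", "data": {
  "deltas": [
    [0,0,0.005,0,0,-8.14,0],
    [0,0,0.005,0,0,-8.14,0],
    [0,0,0.005,0,0,-8.14,0],
    [0,0,0.005,0,0,-8.14,0],
    [0,0,0.005,0,0,-8.14,0],
    [0,0,0.005,0,0,-8.14,0],
    [0,0,0.005,0,0,-8.14,0],
    [0,0,0.005,0,0,-8.14,0],
    [0,0,0,0,0,0,0]
  ]
}}

```text
t: 3.8
tool_pos: [488.4, 127.6, 323.7]
eef_rot: [0.975, -0.22, -0.001, 0.001]
wrist_force: [-1.0, -0.0, -0.7]
width: 0.1
grasp_force: 0.0
```

```bash
cat >> h.py <<'E'
from scipy.spatial.transform import Rotation as Ro
def st():
    s=r.read_state();R=Ro.from_quat(s['eef_rot']).as_matrix()
    print('t',round(s['t'],2),'tcp',np.round(s['tool_pos'],1),'tip',np.round(s['tool_pos']+R[:,2]*r.tip_extent,1),'xang',round(np.degrees(np.arctan2(R[1,0],R[0,0])),1),'zax',np.round(R[:,2],3),'w',round(s['width'],1),'F',np.round(s['wrist_force'],1),'j',np.round(s['joint_pos'],2))
    return s,R
def both(name,tb,sb):
    a=cv2.resize(r.snapshot('top')[tb[2]:tb[3],tb[0]:tb[1]],(400,400),interpolation=cv2.INTER_CUBIC)
    b=cv2.resize(r.snapshot('side')[sb[2]:sb[3],sb[0]:sb[1]],(400,400),interpolation=cv2.INTER_CUBIC)
    o=255*(np.hstack([a,b])/255.)**.6;cv2.imwrite(name,o.astype(np.uint8)[:,:,::-1])
E
python3 - <<'E'
from h import *
s,R=st();both('pics/a1.png',(330,430,180,280),(320,420,120,220))
E
```

```text
t 3.8 tcp [488.4 127.6 323.7] tip [488.1 127.5 150.3] xang -25.4 zax [-0.002 -0.001 -1.   ] w 0.1 F [-1.  -0.  -0.7] j [ 0.58  0.26 -0.4  -0.   -0.91  0.55]
```

View pics/a1.png

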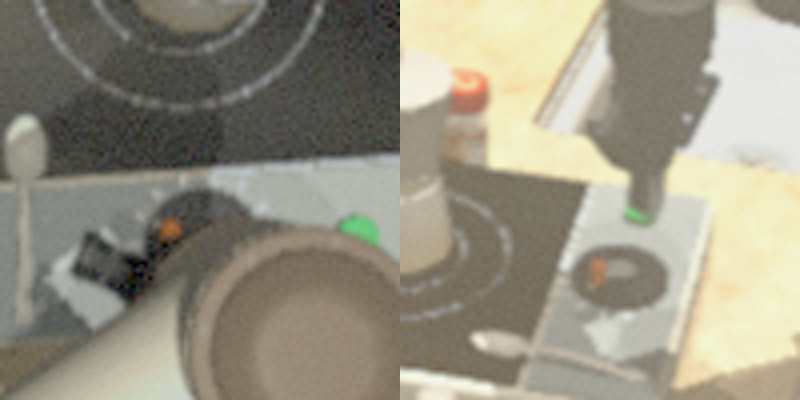

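The tool is pointing down, shut, with the tip at about (380,173) in the side view. It hangs above the front-left of the dial and the lug is clear. Next I lower to lug height.

{"op": "step_arm", "data": {
  "deltas": [
    [0,0,0.02,0,0,0,0],
    [0,0,0.02,0,0,0,0],
    [0,0,0.015,0,0,0,0],
    [0,0,0.01,0,0,0,0],
    [0,0,0.005,0,0,0,0],
    [0,0,0.003,0,0,0,0],
    [0,0,0,0,0,0,0]
  ]
}}

```text
t: 4.6
tool_pos: [488.9, 127.9, 251.9]
eef_rot: [0.975, -0.22, 0.0, -0.0]
wrist_force: [-0.2, 0.2, 0.3]
width: 0.1
grasp_force: 0.0
```

```bash
python3 - <<'E'
from h import *
s,R=st();print(proj('side',[488.1,127.5,150.3]))
L=np.array([522.0,112.7]);d=L-(s['tool_pos']+R[:,2]*173.4)[:2];print('lug in tool',d@R[:2,0],d@R[:2,1])
both('pics/a2.png',(350,410,210,270),(345,405,150,210))
E
```

```text
t 4.6 tcp [488.9 127.9 251.9] tip [489.  127.9  78.5] xang -25.4 zax [ 0.  0. -1.] w 0.1 F [-0.2  0.2  0.3] j [ 0.58  0.36 -0.48  0.   -0.73  0.55]
[380.98618811 173.16511306]
lug in tool 36.34188635618549 -0.4065453534535724
```

View pics/a2.png

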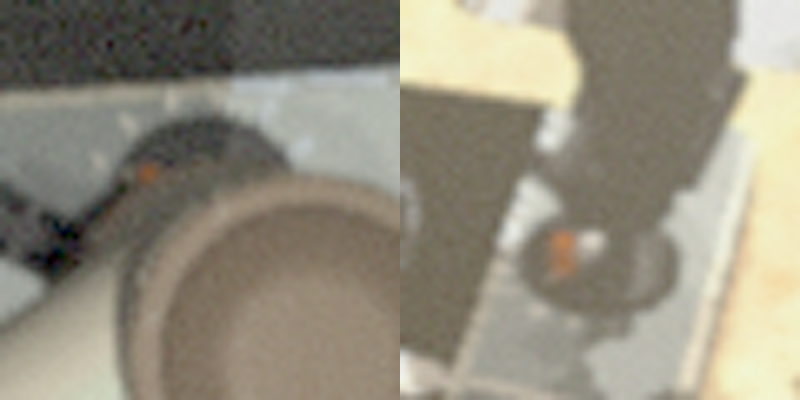

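The orange lug is at about (372,235) in the top view and clear of the tip. The projected tip position agrees with the picture. Closing the gap now.

{"op": "step_arm", "data": {
  "deltas": [
    [0.005,0,0.001,0,0,0,0],
    [0.005,0,0.001,0,0,0,0],
    [0.003,0,0,0,0,0,0],
    [0.002,0,0,0,0,0,0],
    [0.001,0,0,0,0,0,0],
    [0,0,0,0,0,0,0]
  ]
}}

```text
t: 5.3
tool_pos: [503.3, 120.8, 249.7]
eef_rot: [0.975, -0.22, -0.0, 0.0]
wrist_force: [-0.0, -0.3, 0.4]
width: 0.1
grasp_force: 0.0
```

{"op": "step_arm", "data": {
  "deltas": [
    [0.001,0,0,0,0,0,0],
    [0,0,0,0,0,0,0]
  ]
}}

```text
t: 5.5
tool_pos: [504.1, 120.5, 249.7]
eef_rot: [0.976, -0.22, 0.0, 0.0]
wrist_force: [0.9, -0.9, -1.0]
width: -0.0
grasp_force: 0.0
```

{"op": "step_arm", "data": {
  "deltas": [
    [0.001,0,0,0,0,0,0],
    [0,0,0,0,0,0,0]
  ]
}}

```text
t: 5.7
tool_pos: [505.1, 120.1, 249.7]
eef_rot: [0.976, -0.22, 0.0, -0.0]
wrist_force: [-1.1, 0.0, -0.4]
width: 0.0
grasp_force: 0.0
```

{"op": "step_arm", "data": {
  "deltas": [
    [0.001,0,0,0,0,0,0],
    [0,0,0,0,0,0,0]
  ]
}}

```text
t: 5.9
tool_pos: [506.0, 119.7, 249.7]
eef_rot: [0.975, -0.22, 0.0, 0.0]
wrist_force: [-0.0, -0.6, 0.1]
width: -0.1
grasp_force: 0.0
```

{"op": "step_arm", "data": {
  "deltas": [
    [0.001,0,0,0,0,0,0],
    [0,0,0,0,0,0,0]
  ]
}}

```text
t: 6.1
tool_pos: [506.9, 119.2, 249.7]
eef_rot: [0.975, -0.22, 0.0, -0.0]
wrist_force: [0.1, 0.6, 0.4]
width: -0.1
grasp_force: 0.0
```

{"op": "step_arm", "data": {
  "deltas": [
    [0.001,0,0,0,0,0,0],
    [0,0,0,0,0,0,0]
  ]
}}

```text
t: 6.3
tool_pos: [507.7, 118.8, 249.7]
eef_rot: [0.975, -0.22, -0.0, 0.0]
wrist_force: [-0.9, 0.3, -0.3]
width: -0.3
grasp_force: 0.5
```

{"op": "step_arm", "data": {
  "deltas": [
    [0.001,0,0,0,0,0,0],
    [0,0,0,0,0,0,0]
  ]
}}

```text
t: 6.5
tool_pos: [508.5, 118.5, 249.7]
eef_rot: [0.975, -0.22, -0.0, -0.0]
wrist_force: [-1.5, 1.3, 0.5]
width: -0.2
grasp_force: 1.4
```

{"op": "step_arm", "data": {
  "deltas": [
    [0.001,0,0,0,0,0,0],
    [0,0,0,0,0,0,0]
  ]
}}

```text
t: 6.7
tool_pos: [509.7, 118.1, 249.7]
eef_rot: [0.976, -0.22, 0.0, -0.0]
wrist_force: [-1.4, 1.5, 0.3]
width: -0.4
grasp_force: 0.8
```

Contact comes at the expected offset of about 16.5 mm from tip centre to lug. Now I follow the arc in 3° rows.

{"op": "step_arm", "data": {
  "deltas": [
    [-0.0001,-0.001,0,0,0,3,0],
    [-0.0001,-0.001,0,0,0,3,0],
    [0.00144,-0.00083,0,0,0,3,0],
    [0.00144,-0.00083,0,0,0,3,0],
    [0,0,0,0,0,0,0]
  ]
}}

```text
t: 7.2
tool_pos: [514.0, 119.4, 249.7]
eef_rot: [0.947, -0.321, 0.0, 0.0]
wrist_force: [-0.5, -0.3, 0.1]
width: -0.2
grasp_force: 0.0
```

{"op": "step_arm", "data": {
  "deltas": [
    [0.00144,-0.00083,0,0,0,3,0],
    [0.00144,-0.00083,0,0,0,3,0],
    [0,0,0,0,0,0,0]
  ]
}}

```text
t: 7.5
tool_pos: [517.3, 118.9, 249.8]
eef_rot: [0.929, -0.369, 0.0, -0.0]
wrist_force: [-0.1, 0.5, -0.4]
width: -0.1
grasp_force: 0.0
```

{"op": "step_arm", "data": {
  "deltas": [
    [0.00144,-0.00083,0,0,0,3,0],
    [0.00144,-0.00083,0,0,0,3,0],
    [0,0,0,0,0,0,0]
  ]
}}

```text
t: 7.8
tool_pos: [520.3, 118.1, 249.7]
eef_rot: [0.909, -0.417, 0.0, -0.0]
wrist_force: [-0.8, 0.1, 1.0]
width: -0.1
grasp_force: 0.0
```

```bash
cat >> h.py <<'E'
def lug():
    for n,b in(('top',(364,400,226,258)),('side',(358,392,172,202))):
        q=blob(r.snapshot(n),3,22,b,100,50)
        if q: print(n,np.round(q,1))
E
python3 - <<'E'
from h import *
s,R=st();D=np.array([510.4,88.3]);d=(s['tool_pos']+R[:,2]*173.4)[:2]-D;print('p',d@R[:2,0],d@R[:2,1]);lug()
for k in range(2,7):
    q=np.radians(108-24*k+4.6);print(k,[np.round(proj(n,[D[0]+27*np.cos(q),D[1]+27*np.sin(q),84]),1) for n in('top','side')])
E
```

```text
t 7.8 tcp [520.3 118.1 249.7] tip [520.4 118.1  76.3] xang -49.3 zax [ 0. -0. -1.] w -0.1 F [-0.8  0.1  1. ] j [ 0.53  0.4  -0.42  0.   -0.76  0.18]
p -16.085880646934385 -27.0118766728649
top [387.9 241.9  62. ]
2 [array([372. , 237.5]), array([369.5, 187.2])]
3 [array([374.7, 233.8]), array([367.2, 185.5])]
4 [array([378.7, 231.6]), array([366.3, 183.5])]
5 [array([383.2, 231.3]), array([367. , 181.5])]
6 [array([387.5, 232.8]), array([369. , 179.9])]
```

{"op": "step_arm", "data": {
  "deltas": [
    [0.00144,-0.00083,0,0,0,3,0],
    [0.00144,-0.00083,0,0,0,3,0],
    [0,0,0,0,0,0,0]
  ]
}}

```text
t: 8.2
tool_pos: [523.0, 117.2, 249.7]
eef_rot: [0.886, -0.464, -0.0, 0.0]
wrist_force: [-1.3, 0.1, 0.2]
width: 0.1
grasp_force: 0.9
```

{"op": "step_arm", "data": {
  "deltas": [
    [0.00144,-0.00083,0,0,0,3,0],
    [0.00144,-0.00083,0,0,0,3,0],
    [0,0,0,0,0,0,0]
  ]
}}

```text
t: 8.5
tool_pos: [526.2, 115.6, 249.7]
eef_rot: [0.86, -0.51, 0.0, -0.0]
wrist_force: [0.7, -0.5, 1.1]
width: -0.1
grasp_force: 0.0
```

{"op": "step_arm", "data": {
  "deltas": [
    [0.00144,-0.00083,0,0,0,3,0],
    [0.00144,-0.00083,0,0,0,3,0],
    [0,0,0,0,0,0,0]
  ]
}}

```text
t: 8.8
tool_pos: [529.1, 113.7, 249.7]
eef_rot: [0.832, -0.554, 0.0, -0.0]
wrist_force: [0.1, 0.2, 0.7]
width: 0.0
grasp_force: 0.0
```

{"op": "step_arm", "data": {
  "deltas": [
    [0.00144,-0.00083,0,0,0,3,0],
    [0.00144,-0.00083,0,0,0,3,0],
    [0,0,0,0,0,0,0]
  ]
}}

```text
t: 9.1
tool_pos: [531.6, 111.6, 249.7]
eef_rot: [0.802, -0.597, 0.0, -0.0]
wrist_force: [0.3, 0.0, 1.0]
width: -0.4
grasp_force: 0.0
```

```bash
python3 - <<'E'
from h import *
s,R=st();both('pics/a3.png',(350,410,210,270),(345,405,150,210))
E
```

```text
t 9.1 tcp [531.6 111.6 249.7] tip [531.6 111.5  76.3] xang -73.3 zax [ 0. -0. -1.] w -0.4 F [0.3 0.  1. ] j [ 0.51  0.41 -0.39  0.   -0.77 -0.21]
```

View pics/a3.png

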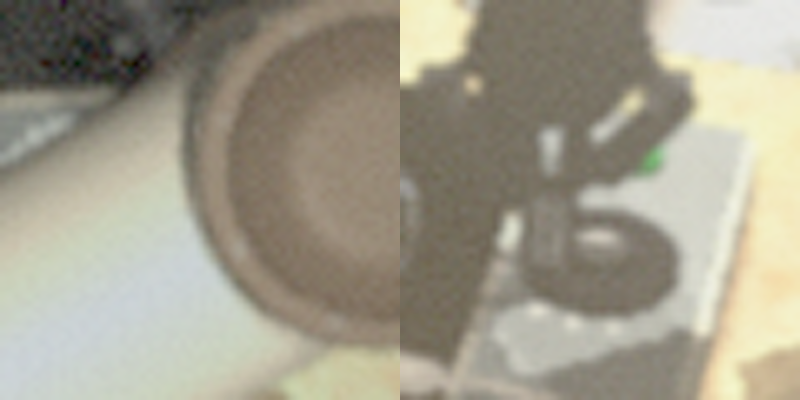

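The finger hides the lug in the side view, at about (367,184). The force pattern fits two clicks so far, so I go on with finer checks.

{"op": "step_arm", "data": {
  "deltas": [
    [0.00144,-0.00083,0,0,0,3,0],
    [0,0,0,0,0,0,0]
  ]
}}

```text
t: 9.4
tool_pos: [532.6, 110.7, 249.7]
eef_rot: [0.786, -0.618, -0.0, -0.0]
wrist_force: [-1.2, 1.7, 0.1]
width: 0.2
grasp_force: 0.9
```

{"op": "step_arm", "data": {
  "deltas": [
    [0.00144,-0.00083,0,0,0,3,0],
    [0,0,0,0,0,0,0]
  ]
}}

```text
t: 9.6
tool_pos: [533.7, 109.5, 249.7]
eef_rot: [0.77, -0.638, -0.0, 0.0]
wrist_force: [-1.1, 0.9, -0.3]
width: 0.2
grasp_force: 0.7
```

{"op": "step_arm", "data": {
  "deltas": [
    [0.00144,-0.00083,0,0,0,3,0],
    [0,0,0,0,0,0,0]
  ]
}}

```text
t: 9.8
tool_pos: [535.0, 108.1, 249.7]
eef_rot: [0.753, -0.658, 0.0, 0.0]
wrist_force: [0.5, 0.3, -0.0]
width: 0.4
grasp_force: 0.2
```

{"op": "step_arm", "data": {
  "deltas": [
    [0.00144,-0.00083,0,0,0,3,0],
    [0,0,0,0,0,0,0]
  ]
}}

```text
t: 10.0
tool_pos: [536.0, 106.6, 249.7]
eef_rot: [0.736, -0.677, 0.0, 0.0]
wrist_force: [0.1, 0.6, 0.7]
width: -0.2
grasp_force: 0.0
```

{"op": "step_arm", "data": {
  "deltas": [
    [0.00144,-0.00083,0,0,0,3,0],
    [0,0,0,0,0,0,0]
  ]
}}

```text
t: 10.2
tool_pos: [537.0, 105.2, 249.7]
eef_rot: [0.718, -0.696, 0.0, 0.0]
wrist_force: [-1.6, -0.2, 0.4]
width: 0.0
grasp_force: 0.0
```

{"op": "step_arm", "data": {
  "deltas": [
    [0.00144,-0.00083,0,0,0,3,0],
    [0,0,0,0,0,0,0]
  ]
}}

```text
t: 10.4
tool_pos: [537.8, 103.8, 249.7]
eef_rot: [-0.699, 0.715, -0.0, -0.0]
wrist_force: [-0.7, 0.3, -0.3]
width: -0.1
grasp_force: 0.0
```

```bash
python3 - <<'E'
from h import *
s,R=st();D=np.array([510.4,88.3]);d=(s['tool_pos']+R[:,2]*173.4)[:2]-D;print('p',d@R[:2,0],d@R[:2,1]);lug()
E
```

```text
t 10.4 tcp [537.8 103.8 249.7] tip [537.8 103.8  76.3] xang -91.3 zax [ 0. -0. -1.] w -0.1 F [-0.7  0.3 -0.3] j [ 0.49  0.42 -0.38  0.   -0.77 -0.51]
p -16.071507704046212 -27.095094145369234
top [394.1 234.9  24. ]
side [359. 179.   1.]
```

The third click snapped at about 57° and the tool is now at 66°. Contact for the fourth should come near 73°.

{"op": "step_arm", "data": {
  "deltas": [
    [0.00144,-0.00083,0,0,0,3,0],
    [0,0,0,0,0,0,0]
  ]
}}

```text
t: 10.7
tool_pos: [538.6, 102.5, 249.7]
eef_rot: [-0.68, 0.733, -0.0, -0.0]
wrist_force: [0.0, -0.1, 1.1]
width: -0.1
grasp_force: 0.0
```

{"op": "step_arm", "data": {
  "deltas": [
    [0.00144,-0.00083,0,0,0,3,0],
    [0,0,0,0,0,0,0]
  ]
}}

```text
t: 10.9
tool_pos: [539.3, 101.0, 249.7]
eef_rot: [-0.661, 0.751, -0.0, 0.0]
wrist_force: [-0.1, 0.1, -0.1]
width: -0.2
grasp_force: 0.0
```

{"op": "step_arm", "data": {
  "deltas": [
    [0.00144,-0.00083,0,0,0,3,0],
    [0,0,0,0,0,0,0]
  ]
}}

```text
t: 11.1
tool_pos: [539.9, 99.8, 249.7]
eef_rot: [-0.641, 0.768, 0.0, 0.0]
wrist_force: [-1.0, 2.0, 0.2]
width: 0.1
grasp_force: 0.9
```

{"op": "step_arm", "data": {
  "deltas": [
    [0.00144,-0.00083,0,0,0,3,0],
    [0,0,0,0,0,0,0]
  ]
}}

```text
t: 11.3
tool_pos: [540.5, 98.2, 249.7]
eef_rot: [-0.621, 0.784, 0.0, 0.0]
wrist_force: [0.3, 1.1, 0.1]
width: 0.3
grasp_force: 0.7
```

{"op": "step_arm", "data": {
  "deltas": [
    [0.00144,-0.00083,0,0,0,3,0],
    [0,0,0,0,0,0,0]
  ]
}}

```text
t: 11.5
tool_pos: [541.0, 96.3, 249.7]
eef_rot: [-0.6, 0.8, -0.0, -0.0]
wrist_force: [0.4, 0.1, 0.2]
width: -0.1
grasp_force: 0.1
```

{"op": "step_arm", "data": {
  "deltas": [
    [0.00144,-0.00083,0,0,0,3,0],
    [0,0,0,0,0,0,0]
  ]
}}

```text
t: 11.7
tool_pos: [541.3, 94.5, 249.7]
eef_rot: [-0.579, 0.816, -0.0, -0.0]
wrist_force: [-0.1, 0.1, 0.4]
width: -0.2
grasp_force: 0.0
```

The fourth click has snapped through at 84°. Now I back off, rise and move across above the key, then check the dial.

{"op": "step_arm", "data": {
  "deltas": [
    [-0.005,0,0,0,0,0,0],
    [-0.005,0,0,0,0,0,0],
    [0,0,-0.02,0,0,0,0],
    [0,0,-0.02,0,0,0,0],
    [0,0,-0.02,0,0,0,0],
    [0.0288,-0.003,0,0,0,0,0],
    [0.0288,-0.003,0,0,0,0,0],
    [0.0288,-0.003,0,0,0,0,0],
    [0.0288,-0.003,0,0,0,0,0],
    [0,0,0,0,0,0,0]
  ]
}}

```text
t: 12.7
tool_pos: [516.8, -10.5, 309.7]
eef_rot: [-0.577, 0.817, 0.0, -0.001]
wrist_force: [0.0, 0.6, 0.1]
width: 0.1
grasp_force: 0.0
```

```bash
python3 - <<'E'
from h import *
s,R=st();lug();both('pics/a4.png',(340,440,200,300),(340,400,150,210))
d=np.array([518.1,-9.])-(s['tool_pos']+R[:,2]*173.4)[:2];print('key in tool',d@R[:2,0],d@R[:2,1])
E
```

```text
t 12.7 tcp [516.8 -10.5 309.7] tip [516.6 -10.6 136.3] xang -109.5 zax [-0.001 -0.    -1.   ] w 0.1 F [0.  0.6 0.1] j [ 0.29  0.3  -0.39 -0.   -0.89 -0.63]
top [385.9 231.6  29. ]
side [367.9 181.4  17. ]
key in tool -1.9938765017519144 -0.905672951030914
```

View pics/a4.png

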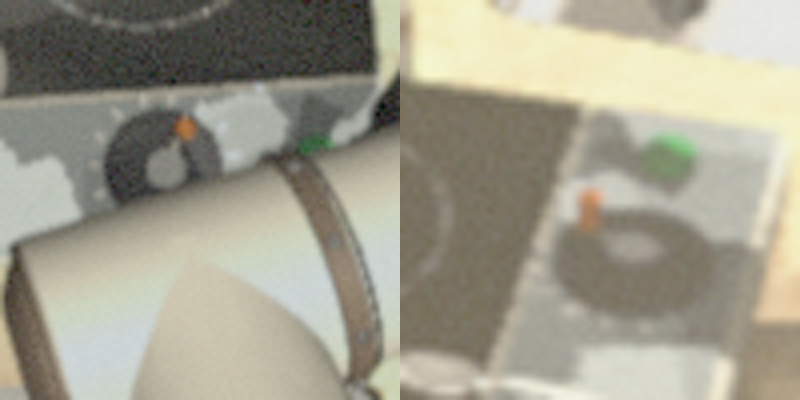

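The dial is clear in the top view, with the lug near (386.3,232). That falls between the predictions for settings 5 and 6, so I'll measure it better with averaged frames before touching the key.

```bash
cat > m.py <<'E'
from h import *
def wc(im,box):
    u0,u1,v0,v1=box;a=im[v0:v1,u0:u1].astype(float)
    w=np.clip((a[:,:,0]-a[:,:,2])/(a.sum(2)+30)-.13,0,None)
    n,l,s,c=cv2.connectedComponentsWithStats((w>.06).astype(np.uint8))
    k=1+np.argmax(s[1:,4]);m=cv2.dilate((l==k).astype(np.uint8),np.ones((3,3)))>0
    w=w*m;y,x=np.mgrid[v0:v1,u0:u1];return (w*x).sum()/w.sum(),(w*y).sum()/w.sum(),m.sum()
B={'top':(366,394,226,250),'side':(360,378,172,194)}
def angle():
    D=np.array([510.4,88.3])
    for n in B:
        a=wc(cv2.imread(f'pics/{n}0.png')[:,:,::-1],B[n]);b=wc(np.mean([r.snapshot(n) for _ in range(8)],0),B[n])
        pr=lambda g:proj(n,[D[0]+27*np.cos(g),D[1]+27*np.sin(g),81])
        p0=pr(np.radians(64.6));dm=np.array(b[:2])-a[:2]
        e=[np.linalg.norm(pr(np.radians(64.6-k))-p0-dm) for k in range(121)]
        print(n,np.round(a,2),np.round(b,2),'turn',np.argmin(e),'res',round(min(e),2),[round(e[k],1) for k in(72,84,96,120)])
E
python3 -c "
from m import *
angle()"
```

```text
top [372.15 236.83  48.  ] [385.89 231.64  50.  ] turn 87 res 0.32 [np.float64(2.8), np.float64(0.6), np.float64(1.8), np.float64(6.2)]
side [369.02 186.72  47.  ] [367.95 181.25  39.  ] turn 81 res 1.29 [np.float64(1.5), np.float64(1.3), np.float64(2.0), np.float64(4.6)]
```

The lug reads about 84–87°, so the dial may be hanging near the midpoint of the fourth click. I'll go back and follow on to 93°, which completes the click and is safe if it is already done (the next half-way is at 108°).

{"op": "step_arm", "data": {
  "deltas": [
    [-0.0288,0.003,0,0,0,0,0],
    [-0.0288,0.003,0,0,0,0,0],
    [-0.0288,0.003,0,0,0,0,0],
    [-0.0288,0.003,0,0,0,0,0],
    [0,0,0,0,0,0,0],
    [0,0,0.02,0,0,0,0],
    [0,0,0.02,0,0,0,0],
    [0,0,0.02,0,0,0,0],
    [0,0,0,0,0,0,0]
  ]
}}

```text
t: 14.6
tool_pos: [543.5, 103.2, 247.1]
eef_rot: [-0.577, 0.817, 0.001, -0.003]
wrist_force: [0.6, 0.9, -0.5]
width: -0.2
grasp_force: 0.0
```

```bash
python3 - <<'E'
from m import *
s,R=st();D=np.array([510.4,88.3]);d=(s['tool_pos']+R[:,2]*173.4)[:2]-D;print('p',d@R[:2,0],d@R[:2,1])
E
```

```text
t 14.6 tcp [543.5 103.2 247.1] tip [542.5 102.8  73.7] xang -109.5 zax [-0.006 -0.002 -1.   ] w -0.2 F [ 0.6  0.9 -0.5] j [ 0.48  0.43 -0.37 -0.   -0.78 -0.82]
p -24.346761587443105 -25.423377901504377
```

{"op": "step_arm", "data": {
  "deltas": [
    [0.004,0,0,0,0,0,0],
    [0.003,0,0,0,0,0,0],
    [0,0,0,0,0,0,0]
  ]
}}

```text
t: 14.9
tool_pos: [542.4, 97.1, 250.9]
eef_rot: [-0.577, 0.816, -0.0, 0.001]
wrist_force: [0.3, 0.3, -0.2]
width: -0.2
grasp_force: 0.0
```

{"op": "step_arm", "data": {
  "deltas": [
    [0.001,0,0,0,0,0,0],
    [0,0,0,0,0,0,0]
  ]
}}

```text
t: 15.1
tool_pos: [542.0, 96.5, 250.3]
eef_rot: [-0.578, 0.816, -0.0, 0.001]
wrist_force: [0.6, -0.1, 0.7]
width: -0.1
grasp_force: 0.0
```

{"op": "step_arm", "data": {
  "deltas": [
    [0.001,0,0,0,0,0,0],
    [0,0,0,0,0,0,0]
  ]
}}

```text
t: 15.3
tool_pos: [541.6, 95.6, 249.8]
eef_rot: [-0.578, 0.816, -0.0, 0.0]
wrist_force: [-0.2, 0.3, 0.5]
width: 0.2
grasp_force: 0.0
```

{"op": "step_arm", "data": {
  "deltas": [
    [0.001,0,0,0,0,0,0],
    [0,0,0,0,0,0,0]
  ]
}}

```text
t: 15.5
tool_pos: [541.3, 94.7, 249.6]
eef_rot: [-0.578, 0.816, 0.0, -0.0]
wrist_force: [-1.2, -0.2, 0.4]
width: 0.0
grasp_force: 0.0
```

{"op": "step_arm", "data": {
  "deltas": [
    [0.00144,-0.00083,0,0,0,3,0],
    [0,0,0,0,0,0,0],
    [0,0,0,0,0,0,0]
  ]
}}

```text
t: 15.8
tool_pos: [541.7, 93.1, 249.7]
eef_rot: [-0.557, 0.831, 0.0, -0.0]
wrist_force: [-0.2, -0.4, -0.3]
width: 0.0
grasp_force: 0.0
```

{"op": "step_arm", "data": {
  "deltas": [
    [0.00144,-0.00083,0,0,0,3,0],
    [0,0,0,0,0,0,0],
    [0,0,0,0,0,0,0]
  ]
}}

```text
t: 16.1
tool_pos: [541.9, 91.5, 249.7]
eef_rot: [-0.535, 0.845, 0.0, -0.0]
wrist_force: [-0.2, 0.6, 0.4]
width: -0.0
grasp_force: 0.0
```

{"op": "step_arm", "data": {
  "deltas": [
    [0.00144,-0.00083,0,0,0,3,0],
    [0,0,0,0,0,0,0],
    [0,0,0,0,0,0,0]
  ]
}}

```text
t: 16.4
tool_pos: [542.0, 89.8, 249.7]
eef_rot: [-0.513, 0.859, 0.0, -0.0]
wrist_force: [0.7, -0.3, 0.1]
width: 0.0
grasp_force: 0.0
```

{"op": "step_arm", "data": {
  "deltas": [
    [0.00144,-0.00083,0,0,0,3,0],
    [0,0,0,0,0,0,0],
    [0,0,0,0,0,0,0]
  ]
}}

```text
t: 16.7
tool_pos: [542.0, 88.2, 249.7]
eef_rot: [-0.49, 0.872, 0.0, -0.0]
wrist_force: [0.5, 0.4, -0.8]
width: 0.2
grasp_force: 0.0
```

{"op": "step_arm", "data": {
  "deltas": [
    [0.00144,-0.00083,0,0,0,3,0],
    [0,0,0,0,0,0,0],
    [0,0,0,0,0,0,0]
  ]
}}

```text
t: 17.0
tool_pos: [542.2, 86.9, 249.8]
eef_rot: [-0.467, 0.884, 0.0, 0.001]
wrist_force: [0.4, 2.4, -1.0]
width: 0.0
grasp_force: 1.2
```

Contact at 99° matches the pattern of the earlier stops (48→51, 72→75), so the lug sits in the 96° stop, four clicks on. I back off and go to the key.

{"op": "step_arm", "data": {
  "deltas": [
    [-0.005,0,0,0,0,0,0],
    [-0.005,0,0,0,0,0,0],
    [0,0,-0.02,0,0,0,0],
    [0,0,-0.02,0,0,0,0],
    [0,0,-0.02,0,0,0,0],
    [0.0257,-0.0086,0,0,0,0,0],
    [0.0257,-0.0086,0,0,0,0,0],
    [0.0257,-0.0086,0,0,0,0,0],
    [0.0257,-0.0086,0,0,0,0,0],
    [0,0,0,0,0,0,0]
  ]
}}

```text
t: 18.0
tool_pos: [516.9, -11.7, 309.6]
eef_rot: [-0.465, 0.885, 0.0, -0.001]
wrist_force: [0.0, 0.6, -0.5]
width: -0.1
grasp_force: 0.0
```

```bash
python3 - <<'E'
from m import *
s,R=st();d=np.array([518.1,-9.])-(s['tool_pos']+R[:,2]*173.4)[:2];print('key in tool',d@R[:2,0],d@R[:2,1])
angle()
both('pics/a5.png',(360,430,215,285),(340,400,150,210))
E
```

```text
t 18.0 tcp [516.9 -11.7 309.6] tip [516.6 -11.8 136.2] xang -124.6 zax [-0.002 -0.001 -1.   ] w -0.1 F [ 0.   0.6 -0.5] j [ 0.29  0.3  -0.39  0.   -0.89 -0.9 ]
key in tool -3.1034039119014776 0.3682250538070405
top [372.15 236.83  48.  ] [387.67 232.64  53.  ] turn 98 res 0.38 [np.float64(4.8), np.float64(2.6), np.float64(0.5), np.float64(4.2)]
side [369.02 186.72  47.  ] [369.08 180.46  39.  ] turn 96 res 1.24 [np.float64(2.7), np.float64(1.8), np.float64(1.2), np.float64(3.2)]
```

View pics/a5.png

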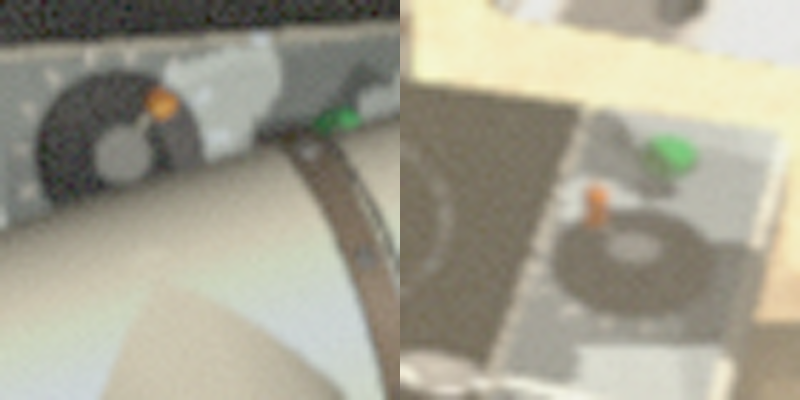

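The lug now reads 96–98° from both cameras, with residual 0.5 px at 96°: the dial had hung at mid-click and is now in its stop. Next I press the key.

{"op": "step_arm", "data": {
  "deltas": [
    [-0.003,0,0.02,0,0,0,0],
    [0,0,0.02,0,0,0,0],
    [0,0,0.015,0,0,0,0],
    [0,0,0.007,0,0,0,0],
    [0,0,0.004,0,0,0,0],
    [0,0,0,0,0,0,0],
    [0,0,0,0,0,0,0]
  ]
}}

```text
t: 19.6
tool_pos: [520.0, -7.0, 244.4]
eef_rot: [-0.466, 0.885, -0.0, 0.001]
wrist_force: [-0.6, -0.2, -0.8]
width: -0.3
grasp_force: 0.0
```

{"op": "step_arm", "data": {
  "deltas": [
    [0,0,0.002,0,0,0,0],
    [0,0,0.002,0,0,0,0],
    [0,0,0.001,0,0,0,0],
    [0,0,0,0,0,0,0]
  ]
}}

```text
t: 20.0
tool_pos: [519.6, -7.1, 238.6]
eef_rot: [-0.466, 0.885, 0.0, -0.0]
wrist_force: [-0.1, 0.9, -0.3]
width: 0.1
grasp_force: 0.0
```

{"op": "step_arm", "data": {
  "deltas": [
    [0,0,0.001,0,0,0,0],
    [0,0,0.001,0,0,0,0],
    [0,0,0,0,0,0,0]
  ]
}}

```text
t: 20.3
tool_pos: [519.7, -7.0, 236.9]
eef_rot: [-0.466, 0.885, -0.0, 0.0]
wrist_force: [-1.1, 0.2, 2.3]
width: 0.3
grasp_force: 1.2
```

{"op": "step_arm", "data": {
  "deltas": [
    [0,0,0.001,0,0,0,0],
    [0,0,0,0,0,0,0]
  ]
}}

```text
t: 20.5
tool_pos: [519.7, -7.1, 235.9]
eef_rot: [-0.466, 0.885, -0.0, 0.0]
wrist_force: [-0.1, 0.6, 3.0]
width: 0.3
grasp_force: 1.7
```

Contact is at about tip z 63.5 mm, as expected. I press on to about 4.5 mm travel.

{"op": "step_arm", "data": {
  "deltas": [
    [0,0,0.001,0,0,0,0],
    [0,0,0.001,0,0,0,0],
    [0,0,0,0,0,0,0]
  ]
}}

```text
t: 20.8
tool_pos: [519.7, -7.1, 233.9]
eef_rot: [-0.466, 0.885, -0.0, 0.0]
wrist_force: [-1.6, 0.5, 4.5]
width: 0.2
grasp_force: 2.7
```

{"op": "step_arm", "data": {
  "deltas": [
    [0,0,0.001,0,0,0,0],
    [0,0,0,0,0,0,0],
    [0,0,0,0,0,0,0]
  ]
}}

```text
t: 21.1
tool_pos: [519.7, -7.0, 233.1]
eef_rot: [-0.466, 0.885, -0.0, 0.0]
wrist_force: [-1.5, 1.4, 6.6]
width: -0.3
grasp_force: 3.1
```

{"op": "step_arm", "data": {
  "deltas": [
    [0,0,0.0008,0,0,0,0],
    [0,0,0,0,0,0,0],
    [0,0,0,0,0,0,0]
  ]
}}

```text
t: 21.4
tool_pos: [519.7, -7.0, 232.4]
eef_rot: [-0.466, 0.885, -0.0, 0.0]
wrist_force: [-2.2, 0.8, 7.0]
width: 0.1
grasp_force: 3.4
```

{"op": "step_arm", "data": {
  "deltas": [
    [0,0,-0.002,0,0,0,0],
    [0,0,-0.004,0,0,0,0],
    [0,0,-0.01,0,0,0,0],
    [0,0,-0.02,0,0,0,0],
    [0,0,-0.03,0,0,0,0],
    [0,0,-0.03,0,0,0,0],
    [0,0,0,0,0,0,0],
    [0,0,0,0,0,0,0]
  ]
}}

```text
t: 22.2
tool_pos: [519.4, -7.1, 328.5]
eef_rot: [-0.466, 0.885, 0.0, 0.001]
wrist_force: [-0.5, -0.1, -1.2]
width: 0.1
grasp_force: 0.0
```

```bash
python3 - <<'E'
from m import *
s,R=st();angle()
a=wc
for n,P in(('side',None),):
    b=blob(r.snapshot('side'),45,85,(370,392,160,182));print('key side',b)
E
```

```text
t 22.2 tcp [519.4  -7.1 328.5] tip [519.6  -7.  155.1] xang -124.4 zax [ 0.001  0.001 -1.   ] w 0.1 F [-0.5 -0.1 -1.2] j [ 0.3   0.28 -0.36 -0.   -0.93 -0.9 ]
top [372.15 236.83  48.  ] [387.64 232.52  56.  ] turn 97 res 0.3 [np.float64(4.7), np.float64(2.5), np.float64(0.4), np.float64(4.3)]
side [369.02 186.72  47.  ] [369.06 180.04  39.  ] turn 98 res 0.84 [np.float64(2.8), np.float64(1.7), np.float64(0.9), np.float64(3.0)]
key side (380.1578947368421, 172.5263157894737, 19.0)
```

The key went down about 5 mm at 7 N and is back up at its first position in the side view. The dial is still at four clicks and the arm is clear, so I hand in.

```bash
python3 -c "
from cell import r
print(r.close_job())"
```

```text
the job is handed in; nothing more can be done
None
```

The dial was turned four clicks clockwise, from setting 2 to 6 (both cameras read 97–98° of turn against 96°), the start key was pressed about 5 mm at 7 N and came back up, and the job is handed in; the hand-in gave no verdict, and I did not separately measure whether the hob or bystanders shifted.

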